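Turn the laundry room's drying coaster with a spatula

TASK

Pick up the red-handled spatula and use it to flip the white coaster over on the drying board: lift its overhanging edge so that it tips over onto the board's upper step and lies flat there, cork side up. Do not touch the white coaster with the fingers and leave the blue coaster as it lies. Then put the spatula back down on the table, standing on its blade and foot.

Things in the scene. Friction and masses are not known exactly. Their poses are not given: they have to be found in the camera images.
- spatula_grip (a point): Centre of the spatula's red handle bar: 100 mm long, 22 wide, 22 tall, its middle 45 mm above the table. x along it to the blade, y across, z up. A steel neck cranks down to a flat blade, 70 mm wide, 3 thick, spanning x = +60 to +140 mm from here, underside 45 mm below here, flat on the table. A foot 44 mm wide under the handle's rear reaches down to the same level. 0.12 kg.
- white_coaster_center (a point): Centre of the white coaster: rigid disc, 110 mm across, 10 mm thick, about 0.1 kg, white stone face up at the start, brown cork face down. Its z points out of the white face. It lies on the board's lower step, its far rim within 8 mm of the riser, and overhangs the board's near edge by about 40 mm, with 30 mm of free height between the overhang and the table.
- blue_coaster_center (a point): Centre of the blue coaster: same size, blue face up, lying the same way on the lower step beside the white one, on either side of it, centres about 160 mm apart.
- board: Fixed two-step wooden board, 300 mm wide (y). Origin at table level, midway along the riser; x points over the upper step, away from the robot (within 18 degrees), z up. Lower step, pale: x = -75 to 0 mm, top 30 mm up. Upper step, darker: x = 0 to 150, top 42 mm up; far rim x = 150 to 162, 56 mm high. A coaster raised by its near rim tips over about the step's edge on to the upper step.
Mind the look-alikes: they are no part of the job. Leave any green or pink look-alike of the part that bears spatula_grip alone. Of the things that look like the part that bears white_coaster_center, the smaller one is meant.

How it is judged:
By the outcome, as a careful person would: the job done as asked, in the order asked, and still so for the second after the job is handed in, with the robot touching nothing.
It also fails if it takes over 51 s, if anything falls off the work surface, if the arm or the gripper's body presses on something with over 40 N, if the wrist force passes 120 N, or if a joint passes its speed limit or range.

ROBOT

A 7-joint arm with a two-finger parallel gripper is mounted at the origin on the work surface. World frame = base frame: x ahead of the robot, y to its left, z up, the work surface at z = 0. Lengths are in mm, angles in rad, forces in N, time in s.
With the tool pointing down it reaches from about 400 to 875 mm from the base axis. Payload 4.4 kg.
Tool frame: the origin (TCP) lies midway between the tips of the shut fingers; the grasp point (between the pads) lies 19 mm behind it; z points along the fingers, y is the line along which they close (so a half turn about z gives the same grasp; the last joint's range is limited). The gripper opens to 85 mm and grips with 20 to 120 N. Pads are 22 mm wide; open, the fingers measure 114 mm over their backs; the gripper's body (76 mm by 85 mm) begins 54 mm behind the grasp point. The pads swing forward as they close: fully open they stand 13 mm farther back than shut.
Start: joints at [-1.381, 0.628, 0.038, 1.517, -0.027, 0.996, -0.02], TCP at [164.438, 628.87, 231.313] pointing down, gripper open.
Joint ranges: [-3.06, 3.06], [-0.37, 2.12], [-1.25, 1.32], [0.18, 2.47], [-1.1, 4.24], [0.23, 1.98], [-2.94, 2.94]. Speed limits (rad/s): [2.57, 2.57, 3.14, 3.14, 3.14, 3.14, 3.14].

INTERFACE

Orientations are given as [roll, pitch, yaw] about the fixed x, y, z axes, in that order (R = Rz(yaw) Ry(pitch) Rx(roll)).
In Python, from cell import ctrl gives the robot as it stands.
- The arm moves only by the shell command python3 -m handwheel 'ROWS'. ROWS is JSON, a list of rows, each a list of 3 entries, a list of its own where there are three numbers: the turn, a rotation vector about the tool's x, y, z in degrees, then the shift along the tool's x, y, z in m, then the closure, from 0 (fully open) to 1 (shut). A call has 1 to 5 rows; each row shifts and turns the commanded pose from where the row before left it, along the tool's axes as they then stand; what a row does not reach is not made up. A row lasts 1/12 s, in which the tool goes at most 41.7 mm and 7.16 degrees, less where a joint would pass 70% of its speed; a pose out of reach is approached as far as the arm can. A call is refused whole if a number of a shift passes 0.0417 or a number of a turn 7.16, either way. A call with a gripper value outside its range is refused whole. The fingers move at their own pace and stop on an object; the grip force is fixed at half the most. Time passes only in rows, so rows that do not move let the fingers close. It gives the time, the measured TCP pose, the force, the opening and the grip force at its end, in the units of the state.
- ctrl.read_state(): the state, without advancing time (a new reading comes with each control period).
- ctrl.get_image(name): name is "scene" or "side" or "wrist"; returns a dict with "pixels" (384x512x3 uint8, red, green, blue), "fx", "fy", "cx", "cy" (pixels), "pose" (4x4, takes a point from camera to world coordinates); the wrist camera has in their place "T_tool_cam" (4x4, takes a point from camera to tool coordinates, whose origin is the TCP and whose axes are the flange's). Camera axes: x right, y up, looking along -z (the intrinsics and any distortion apply to the point x, -y, -z); pixel columns grow to the right and rows downward; lengths in mm; the calibration is good to about 2 mm. A picture is of the moment at which its call begins: read the wrist's pose just before it. There is no depth.
- ctrl.finish_job(): hands the job in; it is judged then, once.
The state is a dict: "clock": time; "qpos": joint angles; "qd": joint speeds; "tau": joint torques, N m; "eef_pos": TCP position; "tool_rot": TCP orientation; "force": force on the tool from outside, world axes, zero at the start; "torque": the same for the moment, N m; "width": finger opening in mm; "gripper_force": force on a finger pad.
Only numpy, scipy, OpenCV 4.12 (cv2) and the standard library are available. Lean on these libraries where they do the work, as an engineer would, in place of code of your own. Each camera call takes 0.05 s, during which the arm holds its last target. There are 200 camera calls.

## Working session

There is one attempt and no reset: what is moved stays moved. The work goes in short steps, Python scripts to look and compute and a shell command to move; the robot and the scene stay as the last step left them, time stands still between calls to the robot, and variables do not carry over. Pictures are saved under pics/ and viewed, at most 10 in all, crops included, and the job is handed in when it is done.

```bash
mkdir -p pics; python3 - <<'E'
from cell import ctrl
import cv2, numpy as np, pickle
s=ctrl.read_state(); print({k:np.round(v,3) if not isinstance(v,dict) else v for k,v in s.items()})
d={}
for n in ("scene","side"):
    i=ctrl.get_image(n); d[n]=i; cv2.imwrite(f"pics/{n}0.png",i["pixels"][...,::-1])
    print(n,{k:(np.round(v,3).tolist()) for k,v in i.items() if k!="pixels"})
pickle.dump(d,open("d0.pkl","wb"))
E
```

```text
{'clock': np.float64(0.0), 'qpos': array([-1.381,  0.629,  0.038,  1.518, -0.027,  0.996, -0.02 ]), 'qd': array([-0.   , -0.   ,  0.001,  0.   , -0.001,  0.   ,  0.001]), 'tau': array([-0.0000e+00, -5.6340e+01,  1.2260e+00, -1.9344e+01,  1.1000e-02,
        1.1000e-02, -0.0000e+00]), 'eef_pos': array([164.281, 628.258, 230.406]), 'tool_rot': array([-3.14 ,  0.   ,  2.886]), 'force': array([ 0.759, -0.335,  0.492]), 'torque': array([-0.011, -0.084,  0.011]), 'gripper_force': np.float64(0.0), 'width': np.float64(85.63)}
scene {'fx': 439.016, 'fy': 439.016, 'cx': 257.717, 'cy': 194.278, 'pose': [[-0.865, -0.272, 0.421, 1003.753], [0.502, -0.47, 0.726, 822.065], [0.0, 0.84, 0.543, 759.147], [0.0, 0.0, 0.0, 1.0]]}
side {'fx': 495.304, 'fy': 495.304, 'cx': 254.389, 'cy': 200.201, 'pose': [[0.714, 0.412, -0.566, -263.328], [-0.7, 0.42, -0.577, -810.871], [0.0, 0.809, 0.588, 814.077], [0.0, 0.0, 0.0, 1.0]]}
```

View pics/scene0.png

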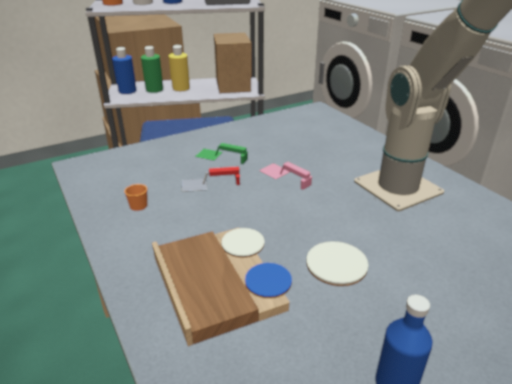

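View pics/side0.png

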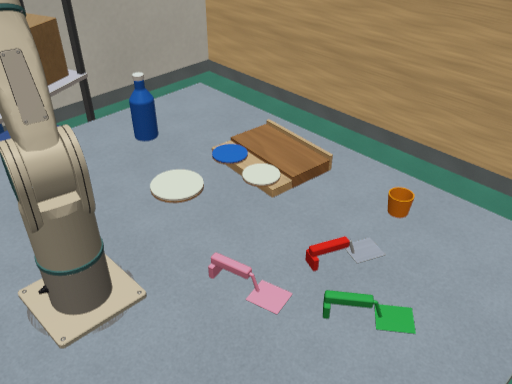

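The scene view shows the red spatula at about (225,172) with its grey blade at (195,185), the small white coaster at (243,242), the blue one at (269,279), and the large white decoy at (337,262). In the side view they are at (330,248), (365,250), (261,175), (230,153) and (177,185).

```bash
cat > h.py <<'E'
import numpy as np, cv2
from scipy.spatial.transform import Rotation as R
def campose(im, st=None):
    if "pose" in im: return np.array(im["pose"])
    T=np.eye(4); T[:3,:3]=R.from_euler('xyz',st["tool_rot"]).as_matrix(); T[:3,3]=st["eef_pos"]
    return T@np.array(im["T_tool_cam"])
def cast(im,uv,z,P=None):
    P=campose(im) if P is None else P
    uv=np.atleast_2d(np.asarray(uv,float))
    d=np.c_[(uv[:,0]-im["cx"])/im["fx"],-(uv[:,1]-im["cy"])/im["fy"],-np.ones(len(uv))]@P[:3,:3].T
    return P[:3,3]+d*((z-P[2,3])/d[:,2])[:,None]
def blobs(mask,amin=60):
    n,l,s,c=cv2.connectedComponentsWithStats(mask.astype(np.uint8))
    return [(l==i,s[i,4],c[i]) for i in range(1,n) if s[i,4]>=amin]
def hsv(im): return cv2.cvtColor(im["pixels"],cv2.COLOR_RGB2HSV).astype(int)
E
python3 - <<'E'
from h import *; import pickle
d=pickle.load(open("d0.pkl","rb"))
for n in d:
    im=d[n]; H=hsv(im); h,s,v=H[...,0],H[...,1],H[...,2]
    M={"red":(((h<5)|(h>175))&(s>200)&(v>80),56),"white":((s<45)&(v>200),40),"blue":((h>105)&(h<122)&(s>190)&(v>90),40),
       "dark":((h>5)&(h<20)&(s>100)&(v>60)&(v<190),42)}
    for k,(m,z) in M.items():
        m=m.copy(); m[:120]=0; m[:,:125]=0
        for b,a,c in blobs(m):
            if k=="dark" and a<1500: continue
            ys,xs=np.nonzero(b); p=cast(im,np.c_[xs,ys],z)[:,:2].astype(np.float32)
            r=cv2.minAreaRect(p); print(n,k,a,c.round(),"mean",p.mean(0).round(),"rect",np.round(r[0]),np.round(r[1]),round(r[2],1))
            if k in("red","dark"): print("   box",cv2.boxPoints(r).round().tolist())
    print(n, H[185,195] if n=="scene" else H[250,365])
E
```

```text
scene white 808 [399. 191.] mean [63. 57.] rect [38. 31.] [187. 189.] 0.1
scene white 902 [242. 241.] mean [592.  32.] rect [591.  31.] [106. 109.] 1.5
scene white 1927 [337. 261.] mean [430. 218.] rect [428. 215.] [142. 147.] 59.9
scene white 261 [418. 302.] mean [361. 413.] rect [361. 412.] [44. 44.] 14.1
scene dark 6266 [208. 287.] mean [737. 135.] rect [735. 115.] [325. 158.] 82.0
   box [[634.0, -35.0], [791.0, -57.0], [836.0, 265.0], [679.0, 287.0]]
scene [107  19 185]
side red 555 [324. 250.] mean [ 445. -316.] rect [ 447. -315.] [ 59. 137.] 89.3
   box [[379.0, -344.0], [515.0, -345.0], [516.0, -286.0], [379.0, -285.0]]
side white 594 [261. 173.] mean [586.  29.] rect [587.  29.] [100. 104.] 45.6
side white 1208 [176. 184.] mean [381. 156.] rect [381. 158.] [139. 145.] 45.6
side blue 393 [144. 129.] mean [500. 490.] rect [500. 491.] [147.  67.] 57.8
side blue 482 [229. 153.] mean [599. 177.] rect [599. 178.] [ 96. 102.] 45.6
side dark 3360 [284. 155.] mean [710.  56.] rect [677.  84.] [346. 279.] 84.3
   box [[521.0, -74.0], [799.0, -102.0], [833.0, 242.0], [556.0, 270.0]]
side dark 4429 [462. 139.] mean [1185. -276.] rect [1124. -285.] [358. 504.] 45.6
   box [[818.0, -237.0], [1179.0, -590.0], [1429.0, -334.0], [1069.0, 19.0]]
side [108  26 175]
```

```bash
L='python3 -m handwheel'
$L '[[[0,0,0],[0,0,-0.035],0],[[0,0,0],[0,0,-0.035],0],[[0,0,4],[-0.02,0,-0.035],0],[[0,0,4],[-0.04,0,-0.02],0],[[0,0,4],[-0.04,0,0],0]]'
$L '[[[0,0,4],[-0.04,0,0],0],[[0,0,4],[-0.04,0,0],0],[[0,0,4],[-0.04,0,0],0],[[0,0,4],[-0.04,0,0],0],[[0,0,4],[-0.04,0,0],0]]'
$L '[[[0,0,4],[-0.04,0,0],0],[[0,0,4],[-0.04,0,0],0],[[0,0,4],[-0.04,0,0],0],[[0,0,4],[-0.04,0,0],0],[[0,0,4],[-0.04,0,0],0]]'
$L '[[[0,0,4],[-0.04,0,0],0],[[0,0,4],[-0.04,0,0],0],[[0,0,4],[-0.04,0,0],0],[[0,0,4],[-0.04,0,0],0],[[0,0,4],[-0.04,0,0],0]]'
python3 - <<'E'
from h import *; import pickle
d=pickle.load(open("d0.pkl","rb"))
for n,u in (("scene",(195,185)),("side",(366,250))): print("blade",cast(d[n],[u],2).round())
for n,u in (("scene",(225,171)),("side",(330,246))): print("handle",cast(d[n],[u],50).round())
E
```

```text
clock: 0.52
eef_pos: [255.6, 599.6, 360.1]
tool_rot: [3.132, -0.002, 2.678]
force: [1.5, 1.2, 0.4]
width: 85.2
gripper_force: 0.0
clock: 0.93
eef_pos: [421.2, 482.0, 354.3]
tool_rot: [-3.141, 0.0, 2.324]
force: [0.2, -0.4, -0.3]
width: 85.4
gripper_force: 0.0
clock: 1.35
eef_pos: [535.7, 319.2, 354.3]
tool_rot: [-3.141, 0.0, 1.975]
force: [-0.1, 0.4, 0.5]
width: 85.4
gripper_force: 0.0
clock: 1.77
eef_pos: [587.8, 127.1, 354.4]
tool_rot: [-3.141, 0.0, 1.626]
force: [1.0, -0.3, -0.3]
width: 84.8
gripper_force: 0.0
blade [[ 567. -342.    2.]]
blade [[ 568. -353.    2.]]
handle [[ 476. -299.   50.]]
handle [[ 471. -314.   50.]]
```

```bash
L='python3 -m handwheel'
python3 - <<'E'
from cell import ctrl; import pickle,cv2,numpy as np
s=ctrl.read_state(); i=ctrl.get_image("wrist"); pickle.dump((s,i),open("w1.pkl","wb")); cv2.imwrite("pics/w1.png",i["pixels"][...,::-1]); print(np.round(i["T_tool_cam"],2).tolist(),i["fx"])
E
$L '[[[0,0,7],[-0.039,-0.01,0],0],[[0,0,7],[-0.04,-0.005,0],0],[[0,0,7],[-0.04,0,0],0],[[0,0,7],[-0.04,0.0045,0],0],[[0,0,7],[-0.039,0.009,0],0]]'
$L '[[[0,0,7],[-0.0375,0.014,0],0],[[0,0,7],[-0.0355,0.018,0],0],[[0,0,7],[-0.033,0.0225,0],0],[[0,0,7],[-0.03,0.0265,0],0],[[0,0,7],[-0.0265,0.03,0],0]]'
$L '[[[0,0,7],[-0.023,0.033,0],0],[[0,0,7],[0,0,0.03],0],[[0,0,7],[0,0,0.03],0],[[0,0,7],[0,0,0.03],0],[[0,0,7],[0,0,0.03],0]]'
$L '[[[0,0,7],[0,0,0],0],[[0,0,5],[0,0,0],0],[[0,0,0],[0,0,0],0]]'
python3 - <<'E'
from cell import ctrl; import pickle,cv2
s=ctrl.read_state(); i=ctrl.get_image("wrist"); pickle.dump((s,i),open("w2.pkl","wb")); cv2.imwrite("pics/w2.png",i["pixels"][...,::-1])
E
```

```text
[[0.0, 0.95, 0.32, 83.53], [1.0, -0.0, 0.0, -0.17], [0.0, 0.32, -0.95, -142.22], [0.0, 0.0, 0.0, 1.0]] 323.79174650646195
clock: 2.23
eef_pos: [548.1, -69.5, 354.7]
tool_rot: [-3.141, -0.0, 1.013]
force: [0.0, -0.6, 0.0]
width: 85.2
gripper_force: 0.0
clock: 2.65
eef_pos: [509.1, -265.2, 354.7]
tool_rot: [-3.141, -0.0, 0.402]
force: [1.1, -0.0, -0.1]
width: 85.6
gripper_force: 0.0
clock: 3.07
eef_pos: [501.4, -303.3, 233.4]
tool_rot: [-3.141, 0.0, -0.21]
force: [0.9, 0.3, -0.5]
width: 85.3
gripper_force: 0.0
clock: 3.32
eef_pos: [501.4, -302.8, 233.6]
tool_rot: [3.141, 0.003, -0.415]
force: [-0.4, 0.2, 0.2]
width: 85.6
gripper_force: 0.0
```

View pics/w1.png

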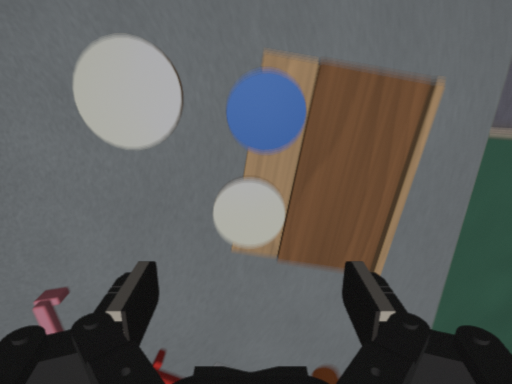

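View pics/w2.png

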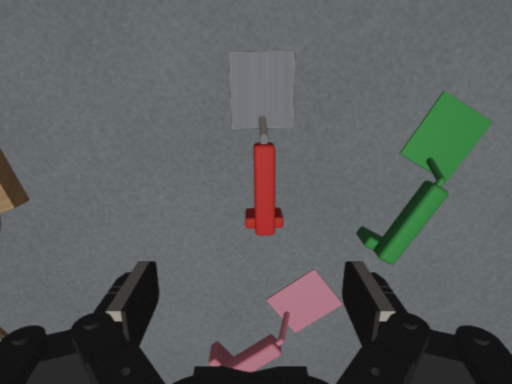

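The first wrist view shows the riser running from (318,62) to (280,258), with the blue coaster at (265,111) and the white at (250,213). In the second, the red handle runs from (263,145) to (265,235) with its blade at (262,90), and the pink blade lies near (305,300).

```bash
python3 - <<'E'
from h import *; import pickle
s,im=pickle.load(open("w2.pkl","rb")); P=campose(im,s); H=hsv(im); h,S,v=H[...,0],H[...,1],H[...,2]
m=(((h<4)|(h>176))&(S>215)); b=max(blobs(m),key=lambda t:t[1]); ys,xs=np.nonzero(b[0])
w=[(y,xs[ys==y].min(),xs[ys==y].max()) for y in np.unique(ys)]
print(w[0],w[-1],w[len(w)//3])
rows=[(y,a,c) for y,a,c in w if w[0][0]+12<y<w[0][0]+55]
mid=cast(im,[((a+c)/2,y) for y,a,c in rows],51,P)
print("handle centreline ends z51",mid[0].round(1),mid[-1].round(1),"yaw",np.degrees(np.arctan2(*(mid[0]-mid[-1])[[1,0]])))
bl=(S<40)&(v>95); bl[:,:200]=0; bl[:,330:]=0; bl[200:]=0
B=max(blobs(bl),key=lambda t:t[1]); ys,xs=np.nonzero(B[0]); r=cv2.minAreaRect(cast(im,np.c_[xs,ys],3,P)[:,:2].astype(np.float32)); print("blade",B[1],r)
print("blade px centre(262,90):",cast(im,[(262,90)],3,P),"front/rear top",cast(im,[(263,143),(265,235)],56,P).round(),)
pk=cast(im,[(267,299),(316,270),(342,306),(292,332)],3,P); print("pink blade",pk.round().tolist())
s,im=pickle.load(open("w1.pkl","rb")); P=campose(im,s); H=hsv(im); h,S,v=H[...,0],H[...,1],H[...,2]
W=max(blobs((S<40)&(v>150)&(np.indices(S.shape)[0]>160)&(np.indices(S.shape)[0]<260)),key=lambda t:t[1])
Bl=max(blobs((h>105)&(h<120)&(S>150)),key=lambda t:t[1])
for n,b in (("white",W),("blue",Bl)):
    ys,xs=np.nonzero(b[0]); print(n,b[1],cv2.minAreaRect(cast(im,np.c_[xs,ys],40,P)[:,:2].astype(np.float32)))
print("riser",cast(im,[(318,62),(280,258)],42,P).round(),"lower near edge",cast(im,[(264,52),(247,168),(233,248)],30,P).round(),"rim in",cast(im,[(437,82),(374,270)],56,P).round())
E
```

```text
Traceback (most recent call last):
ValueError: max() iterable argument is empty
```

```bash
python3 - <<'E'
from h import *; import pickle
s,im=pickle.load(open("w2.pkl","rb")); P=campose(im,s); H=hsv(im); h,S,v=H[...,0],H[...,1],H[...,2]
print(H[190,264],H[90,262],H[300,305])
m=(((h<6)|(h>174))&(S>180)); m[:,:200]=0; m[:,330:]=0
b=max(blobs(m),key=lambda t:t[1]); ys,xs=np.nonzero(b[0])
w=[(y,xs[ys==y].min(),xs[ys==y].max()) for y in np.unique(ys)]
print(w[0],w[-1],w[len(w)//3])
rows=[(y,a,c) for y,a,c in w if w[0][0]+12<y<w[0][0]+55]
mid=cast(im,[((a+c)/2,y) for y,a,c in rows],51,P)
print("handle centreline ends z51",mid[0].round(1),mid[-1].round(1),"yaw",np.degrees(np.arctan2(*(mid[0]-mid[-1])[[1,0]])))
print("blade corners",cast(im,[(230,52),(294,52),(294,128),(231,128)],3,P).round().tolist(),"front/rear top",cast(im,[(263,143),(265,235)],56,P).round().tolist())
print("pink blade",cast(im,[(267,299),(316,270),(342,306),(292,332)],3,P).round().tolist())
s,im=pickle.load(open("w1.pkl","rb")); P=campose(im,s); H=hsv(im); h,S,v=H[...,0],H[...,1],H[...,2]
print(H[213,250],H[111,265])
I=np.indices(S.shape)[0]
for n,m in (("white",(S<45)&(v>150)&(I>160)&(I<260)),("blue",(h>105)&(h<120)&(S>150))):
    for b in blobs(m,1500):
        ys,xs=np.nonzero(b[0]); print(n,b[1],cv2.minAreaRect(cast(im,np.c_[xs,ys],40,P)[:,:2].astype(np.float32)))
print("riser",cast(im,[(318,62),(280,258)],42,P).round(),"lower near edge",cast(im,[(264,52),(247,168),(233,248)],30,P).round(),"rim in",cast(im,[(437,82),(374,270)],56,P).round())
E
```

```text
[  1 185 171] [110  12 123] [172  79 172]
(np.int64(144), np.int64(257), np.int64(271)) (np.int64(234), np.int64(259), np.int64(268)) (np.int64(174), np.int64(255), np.int64(273))
handle centreline ends z51 [ 509.4 -321.9   51. ] [ 468.8 -304.7   51. ] yaw -22.92114497612232
blade corners [[617.0, -331.0, 3.0], [590.0, -393.0, 3.0], [516.0, -364.0, 3.0], [545.0, -299.0, 3.0]] front/rear top [[524.0, -327.0, 56.0], [431.0, -290.0, 56.0]]
pink blade [[317.0, -247.0, 3.0], [333.0, -324.0, 3.0], [265.0, -337.0, 3.0], [251.0, -258.0, 3.0]]
[ 34  12 175] [109 149 166]
white 3732 ((590.75732421875, 28.4554443359375), (107.52885437011719, 106.85054016113281), 51.292823791503906)
blue 1632 ((614.098876953125, 161.18763732910156), (103.24493408203125, 58.45964813232422), 25.61484146118164)
riser [[669. 246.  42.]
 [644. -43.  42.]] lower near edge [[598. 255.  30.]
 [584.  97.  30.]
 [568. -36.  30.]] rim in [[821. 230.  56.]
 [790. -48.  56.]]
```

```bash
L='python3 -m handwheel'
$L '[[[0,0,0],[-0.021,0.015,0],0],[[0,0,0],[0,0,0.04],0],[[0,0,0],[0,0,0.04],0],[[0,0,0],[0,0,0.04],0],[[0,0,0],[0,0,0.04],0]]'
$L '[[[0,0,0],[0,0,0.03],0],[[0,0,0],[0,0,0.018],0],[[0,0,0],[0,0,0],0]]'
$L '[[[0,0,0],[0,0,0],1],[[0,0,0],[0,0,0],1],[[0,0,0],[0,0,0],1],[[0,0,0],[0,0,0],1],[[0,0,0],[0,0,0],1]]'
$L '[[[0,0,0],[0,0,0],1],[[0,0,0],[0,0,0],1],[[0,0,0],[0,0,0],1],[[0,0,0],[0,0,0],1],[[0,0,0],[0,0,0],1]]'
```

```text
clock: 3.78
eef_pos: [477.1, -308.5, 74.0]
tool_rot: [-3.141, -0.002, -0.409]
force: [1.4, -0.1, 0.2]
width: 85.7
gripper_force: 0.0
clock: 4.03
eef_pos: [474.8, -306.7, 23.6]
tool_rot: [-3.139, 0.006, -0.41]
force: [-0.3, 0.4, -0.2]
width: 85.4
gripper_force: 0.0
clock: 4.45
eef_pos: [477.1, -309.0, 28.1]
tool_rot: [3.142, -0.002, -0.412]
force: [0.2, -0.9, 0.2]
width: 25.7
gripper_force: 0.0
clock: 4.87
eef_pos: [477.2, -309.0, 28.2]
tool_rot: [-3.141, -0.002, -0.412]
force: [0.5, 1.7, 7.1]
width: 21.0
gripper_force: 60.0
```

```bash
L='python3 -m handwheel'
$L '[[[0,0,0],[0,0,-0.01],1],[[0,0,0],[0,0,-0.03],1],[[0,0,-6],[0,0,-0.03],1],[[0,0,-6],[0,0,-0.03],1],[[0,0,-6],[0,0,0],1]]'
$L '[[[0,0,0],[-0.0126,-0.035,0],1],[[0,0,0],[-0.0126,-0.035,0],1],[[0,0,0],[-0.0126,-0.035,0],1],[[0,0,0],[-0.0126,-0.035,0],1],[[0,0,0],[-0.0126,-0.035,0],1]]'
$L '[[[0,0,0],[-0.0126,-0.035,0],1],[[0,0,0],[-0.0126,-0.035,0],1],[[0,0,0],[0,0,0.03],1],[[0,0,0],[0,0,0.03],1],[[0,0,0],[0,0,0],1]]'
python3 - <<'E'
from cell import ctrl; import pickle,cv2,numpy as np
d={n:ctrl.get_image(n) for n in("scene","side")}; pickle.dump(d,open("d1.pkl","wb"))
s=ctrl.read_state(); i=ctrl.get_image("wrist"); pickle.dump((s,i),open("w3.pkl","wb"))
a=d["side"]["pixels"][100:292,150:406]; b=cv2.resize(a,(512,384))
cv2.imwrite("pics/m1.png",cv2.hconcat([b,i["pixels"]])[:,:,::-1][:, :]); print(cv2.hconcat([b,i["pixels"]]).shape)
cv2.imwrite("pics/m1.png",cv2.resize(cv2.hconcat([b,i["pixels"]]),(800,300))[...,::-1])
E
```

```text
clock: 5.28
eef_pos: [478.2, -311.6, 132.5]
tool_rot: [3.136, -0.007, -0.094]
force: [0.8, -1.2, -0.9]
width: 20.9
gripper_force: 58.9
clock: 5.7
eef_pos: [430.0, -126.9, 127.4]
tool_rot: [-3.141, -0.0, -0.099]
force: [0.8, 1.7, -1.7]
width: 21.3
gripper_force: 59.1
clock: 6.12
eef_pos: [410.9, -53.2, 64.5]
tool_rot: [-3.139, 0.006, -0.094]
force: [-0.6, -0.8, -0.5]
width: 21.0
gripper_force: 59.0
(384, 1024, 3)
```

View pics/m1.png

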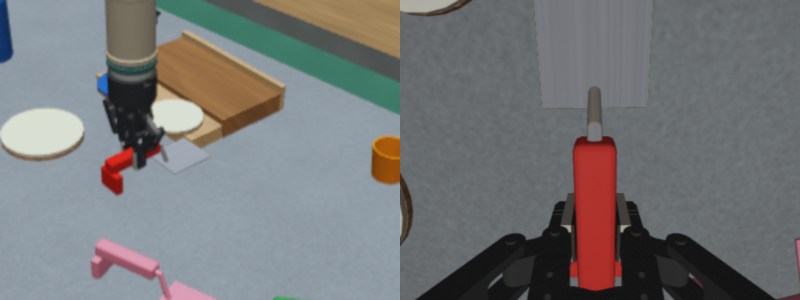

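The wrist view shows the spatula held straight, blade level, its rear edge at row ~106 of the crop. The side view shows the blade just before the board, beside the white coaster.

```bash
python3 - <<'E'
from h import *; import pickle
s,im=pickle.load(open("w3.pkl","rb")); P=campose(im,s); k=1.28
print(s["eef_pos"].round(1) if hasattr(s["eef_pos"],"round") else s["eef_pos"])
p=cast(im,[((542-400)*k,107*k),((648-400)*k,107*k)],s["eef_pos"][2]-25.2,P); h=cast(im,[((595-400)*k,138*k)],s["eef_pos"][2]+28,P)
R0=R.from_euler('xyz',s["tool_rot"]).as_matrix()
print("tool frame",((p-s["eef_pos"])@R0).round(1),((h-s["eef_pos"])@R0).round(1))
d=pickle.load(open("d1.pkl","rb"))["side"]
print("tip side corners",cast(d,[(150+180*.64,100+138*.64),(150+209*.64,100+156*.64)],s["eef_pos"][2]-25.2).round(1))
E
```

```text
[412.3 -56.9  67.2]
tool frame [[ 58.5 -35.4  25.1]
 [ 58.6  34.2  25.1]] [[ 51.9  -0.6 -28.1]]
tip side corners [[ 539.2  -34.8   42. ]
 [ 536.1 -106.9   42. ]]
```

```bash
L='python3 -m handwheel'
$L '[[[0,0,0],[0,0,0.027],1],[[0,0,0],[0,0,0],1],[[0,0,0],[0,-0.026,0],1],[[0,0,0],[0,-0.026,0],1],[[0,0,0],[0,-0.026,0],1]]'
$L '[[[0,0,0],[0,-0.024,0],1],[[0,0,0],[0,0,0],1],[[0,0,0],[0.009,0,0],1],[[0,0,0],[0,0,0],1]]'
python3 - <<'E'
from cell import ctrl; import pickle,cv2,numpy as np
s=ctrl.read_state(); print(s["eef_pos"],s["force"])
d={n:ctrl.get_image(n) for n in("scene","side")}; i=ctrl.get_image("wrist")
a=cv2.resize(d["scene"]["pixels"][180:330,140:340],(400,300)); b=cv2.resize(i["pixels"],(400,300))
cv2.imwrite("pics/m2.png",cv2.hconcat([a,b])[...,::-1])
E
```

```text
clock: 6.68
eef_pos: [421.4, 20.3, 41.7]
tool_rot: [3.142, -0.002, -0.104]
force: [-0.2, 0.3, -1.3]
width: 21.3
gripper_force: 59.2
clock: 7.02
eef_pos: [434.7, 42.8, 41.3]
tool_rot: [3.14, -0.004, -0.1]
force: [1.0, -0.3, -1.9]
width: 21.0
gripper_force: 59.4
[434.66480173  42.75177922  41.34799048] [ 1.02626116 -0.31641646 -1.91617492]
```

View pics/m2.png

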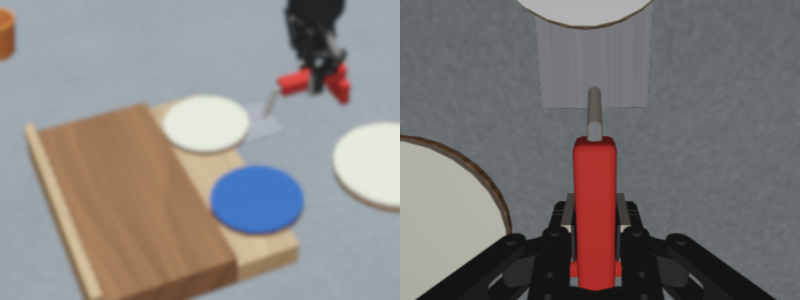

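The blade lies under the overhang: in the wrist view the coaster covers its front at (585,0–28), about 4 mm left of centre. In the scene view the blue coaster is clear of it.

```bash
L='python3 -m handwheel'
$L '[[[0,0,0],[0,-0.004,-0.007],1],[[0,0,0],[0,0,-0.007],1],[[0,0,0],[0,0,-0.007],1],[[0,0,0],[0,0,-0.007],1],[[0,0,0],[0.001,0,-0.007],1]]'
$L '[[[0,0,0],[0.001,0,-0.007],1],[[0,0,0],[0.002,0,-0.0065],1],[[0,0,0],[0.0025,0,-0.0065],1],[[0,0,0],[0.0035,0,-0.006],1],[[0,0,0],[0.0035,0,-0.006],1]]'
python3 - <<'E'
from cell import ctrl; import pickle,cv2,numpy as np
s=ctrl.read_state(); print(s["eef_pos"],s["force"])
d={n:ctrl.get_image(n) for n in("scene","side")}
a=cv2.resize(d["scene"]["pixels"][160:310,140:340],(400,300)); b=cv2.resize(d["side"]["pixels"][90:240,180:380],(400,300))
cv2.imwrite("pics/m3.png",cv2.hconcat([a,b])[...,::-1])
E
```

```text
clock: 7.58
eef_pos: [432.7, 47.6, 75.6]
tool_rot: [3.141, 0.001, -0.1]
force: [1.0, 0.5, -2.1]
width: 20.6
gripper_force: 59.1
clock: 8.0
eef_pos: [445.8, 47.1, 107.5]
tool_rot: [-3.142, 0.0, -0.099]
force: [-0.1, 0.4, -1.4]
width: 21.4
gripper_force: 59.1
[445.76212355  47.07783084 107.53677595] [-0.09821756  0.40249955 -1.40364799]
```

View pics/m3.png

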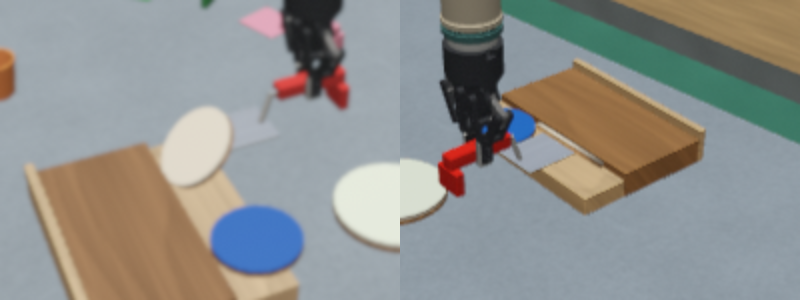

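The coaster is raised about 45° and stays square on the blade tip (scene crop, about (197,147)), with its far rim against the riser. I'll carry on along the arc.

```bash
L='python3 -m handwheel'
$L '[[[0,0,0],[0.0045,0,-0.005],1],[[0,0,0],[0.0045,0,-0.005],1],[[0,0,0],[0.0055,0,-0.004],1],[[0,0,0],[0.0055,0,-0.004],1],[[0,0,0],[0.006,0,-0.003],1]]'
$L '[[[0,0,0],[0.006,0,-0.003],1],[[0,0,0],[0.0065,0,-0.002],1],[[0,0,0],[0.0065,0,-0.002],1],[[0,0,0],[0.007,0,-0.001],1],[[0,0,0],[0.007,0,0],1]]'
$L '[[[0,0,0],[0.006,0,0],1],[[0,0,0],[0.006,0,0],1],[[0,0,0],[0.006,0,0],1],[[0,0,0],[0.006,0,0],1],[[0,0,0],[0.006,0,0],1]]'
$L '[[[0,0,0],[0,0,0],1],[[0,0,0],[0,0,0],1],[[0,0,0],[0,0,0],1],[[0,0,0],[0,0,0],1],[[0,0,0],[0,0,0],1]]'
python3 - <<'E'
from cell import ctrl; import pickle,cv2,numpy as np
d={n:ctrl.get_image(n) for n in("scene","side")}
a=cv2.resize(d["scene"]["pixels"][160:310,140:340],(400,300)); b=cv2.resize(d["side"]["pixels"][90:240,180:380],(400,300))
cv2.imwrite("pics/m4.png",cv2.hconcat([a,b])[...,::-1])
E
```

```text
clock: 8.52
eef_pos: [472.3, 44.3, 128.4]
tool_rot: [3.142, -0.001, -0.099]
force: [-0.1, 0.1, -0.8]
width: 21.3
gripper_force: 59.2
clock: 8.93
eef_pos: [505.2, 41.1, 136.1]
tool_rot: [3.142, -0.0, -0.099]
force: [-0.3, 0.3, -0.5]
width: 21.3
gripper_force: 59.3
clock: 9.35
eef_pos: [534.7, 38.2, 135.8]
tool_rot: [3.142, 0.0, -0.099]
force: [0.4, -1.2, -1.4]
width: 21.1
gripper_force: 59.3
clock: 9.77
eef_pos: [533.8, 38.3, 136.0]
tool_rot: [-3.141, 0.0, -0.099]
force: [-0.0, 0.3, -1.3]
width: 20.9
gripper_force: 59.3
```

View pics/m4.png

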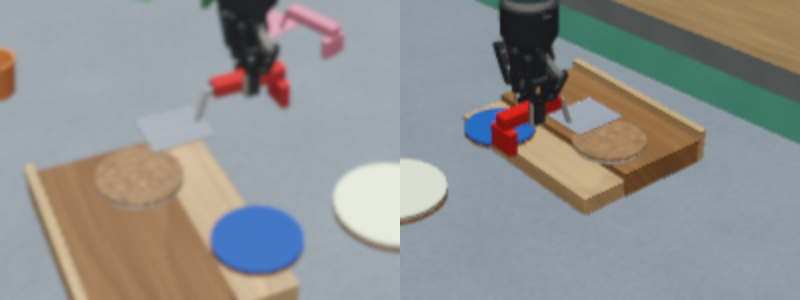

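The coaster now lies cork side up on the dark upper step (scene crop (138,177)), and the blue one has not moved. Next I'll take the spatula to free table near where it lay.

```bash
L='python3 -m handwheel'
$L '[[[0,0,0],[-0.004,0.02,0],1],[[0,0,0],[-0.004,0.039,0],1],[[0,0,0],[-0.004,0.039,0],1],[[0,0,0],[-0.004,0.039,0],1],[[0,0,0],[-0.004,0.039,0],1]]'
$L '[[[0,0,0],[-0.004,0.039,0],1],[[0,0,0],[-0.004,0.039,0],1],[[0,0,0],[-0.004,0.039,0],1],[[0,0,0],[0,0.02,0],1],[[0,0,0],[0,0,0],1]]'
$L '[[[0,0,0],[0,0,0.03],1],[[0,0,0],[0,0,0.03],1],[[0,0,0],[0,0,0.025],1],[[0,0,0],[0,0,0.01],1],[[0,0,0],[0,0,0],1]]'
$L '[[[0,0,0],[0,0,0.006],1],[[0,0,0],[0,0,0],1],[[0,0,0],[0,0,0],1]]'
```

```text
clock: 10.28
eef_pos: [496.4, -136.3, 136.0]
tool_rot: [3.142, -0.0, -0.098]
force: [1.5, 0.0, -1.3]
width: 20.5
gripper_force: 59.3
clock: 10.7
eef_pos: [469.7, -277.2, 137.0]
tool_rot: [3.136, -0.002, -0.107]
force: [0.5, 0.2, -1.2]
width: 21.3
gripper_force: 59.3
clock: 11.12
eef_pos: [470.3, -268.5, 38.9]
tool_rot: [-3.139, 0.004, -0.098]
force: [0.7, -0.2, -1.6]
width: 21.2
gripper_force: 59.3
clock: 11.37
eef_pos: [472.2, -270.4, 35.9]
tool_rot: [3.141, -0.002, -0.098]
force: [0.2, 0.3, -1.4]
width: 21.2
gripper_force: 59.3
```

```bash
L='python3 -m handwheel'
$L '[[[0,0,0],[0,0,0.004],1],[[0,0,0],[0,0,0.002],1],[[0,0,0],[0,0,0],1],[[0,0,0],[0,0,0],1]]'
$L '[[[0,0,0],[0,0,0.001],1],[[0,0,0],[0,0,0],1],[[0,0,0],[0,0,0],1]]'
$L '[[[0,0,0],[0,0,0.0007],1],[[0,0,0],[0,0,0],1],[[0,0,0],[0,0,0],1]]'
```

```text
clock: 11.7
eef_pos: [471.5, -270.0, 29.0]
tool_rot: [-3.142, -0.0, -0.099]
force: [-0.8, 0.6, -1.1]
width: 21.1
gripper_force: 59.3
clock: 11.95
eef_pos: [471.6, -270.2, 28.2]
tool_rot: [3.142, -0.0, -0.099]
force: [-0.2, 0.0, 2.7]
width: 21.1
gripper_force: 59.6
clock: 12.2
eef_pos: [471.6, -270.2, 28.2]
tool_rot: [-3.141, -0.001, -0.099]
force: [-2.3, 1.3, 8.6]
width: 21.1
gripper_force: 60.7
```

The spatula is in contact with the table, so I'll open the gripper and retreat.

```bash
L='python3 -m handwheel'
$L '[[[0,0,0],[0,0,0],0.6],[[0,0,0],[0,0,0],0.4],[[0,0,0],[0,0,0],0.2],[[0,0,0],[0,0,0],0],[[0,0,0],[0,0,0],0]]'
$L '[[[0,0,0],[0,0,0],0],[[0,0,0],[0,0,0],0],[[0,0,0],[0,0,0],0],[[0,0,0],[0,0,0],0],[[0,0,0],[0,0,-0.01],0]]'
$L '[[[0,0,0],[0,0,-0.02],0],[[0,0,0],[0,0,-0.03],0],[[0,0,0],[0,0,-0.04],0],[[0,0,0],[0,0,-0.04],0],[[0,0,0],[0,0,-0.04],0]]'
$L '[[[0,0,0],[0,0,-0.03],0],[[0,0,0],[0,0,0],0],[[0,0,0],[0,0,0],0]]'
python3 - <<'E'
from cell import ctrl; import cv2,numpy as np
d={n:ctrl.get_image(n) for n in("scene","side")}
a=cv2.resize(d["scene"]["pixels"][120:330,120:400],(400,300)); b=cv2.resize(d["side"]["pixels"][110:335,190:490],(400,300))
cv2.imwrite("pics/m5.png",cv2.hconcat([a,b])[...,::-1])
E
```

```text
clock: 12.62
eef_pos: [471.4, -270.1, 27.0]
tool_rot: [-3.142, 0.0, -0.099]
force: [0.6, -0.8, 0.2]
width: 80.1
gripper_force: 0.0
clock: 13.03
eef_pos: [470.5, -269.3, 36.2]
tool_rot: [-3.14, 0.003, -0.099]
force: [0.2, 0.3, 1.0]
width: 85.3
gripper_force: 0.0
clock: 13.45
eef_pos: [470.7, -270.0, 209.6]
tool_rot: [3.141, 0.001, -0.1]
force: [1.9, -0.3, 0.1]
width: 85.6
gripper_force: 0.0
clock: 13.7
eef_pos: [472.2, -270.6, 239.6]
tool_rot: [3.141, -0.004, -0.099]
force: [-0.2, 0.6, -0.8]
width: 85.4
gripper_force: 0.0
```

View pics/m5.png

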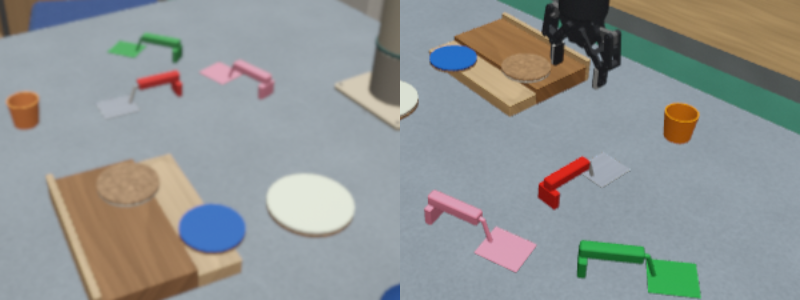

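The cork-up coaster lies flat on the upper step at about (128,183) in the scene crop. The blue coaster is unmoved, the spatula stands on its blade and foot, and the gripper is clear.

```bash
python3 -c "
from cell import ctrl; print(ctrl.finish_job())"
```

```text
the job is handed in; nothing more can be done
None
```

I flipped the white coaster cork side up onto the upper step with the spatula, left the blue coaster where it lay, stood the spatula back on the table, and handed the job in at about 14 s; the flipped coaster overhangs the step's edge by roughly 1 cm, and no verdict was returned.

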